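# Put the bookbinding kit back on its own mats

## Task

The bookbinding kit has been laid out on the wrong mats. Move each thing to the middle of its own mat: the eraser to the blue one, the reel of red thread to the red one (standing), the wooden folding bone to the white one and the brass-headed tamper to the green one, the bone and the tamper lying along their mats, either way round. The grey mat is free for parking something on the way; keep the tamper, which is heavy at its head, level as you carry it, and leave the round tin where it is.

Things in the scene. Friction and masses are not known exactly. Their poses are not given: they have to be found in the camera images.
- eraser: White eraser in a dark blue card sleeve, a block lying flat, 21 (x) x 45 (y) x 13 (z) mm, 20 g. Origin: centre of its underside; z up.
- reel: Wooden reel of red thread, standing on end, 28 mm in diameter, 40 mm high, 30 g: wooden flanges at its foot (0 to 9 mm) and top (32 to 40 mm), a narrower red waist about 16 mm across between them. Origin: centre of its underside; z up.
- bone: Folding bone: light wooden tool for creasing paper, shaped like a slim leaf with pointed ends, lying flat, 169 (x) x 22 (y) x 9 (z) mm, widest in the middle, 20 g. Origin: centre of its underside; z up.
- tamper: Small brass-headed tamper, its head in line with the handle, lying flat, 160 mm long (x), about 120 g. Green handle, 16 mm wide (y) and 16 mm high, from x = -80 to x = 60 mm; heavy brass head, 26 mm wide and 18 mm high, from x = 60 to x = 80 mm. Origin: centre of its underside at mid length; z up. It balances at x = 35 mm, on the handle, 25 mm short of the head.
- tin: Bystander: round brown tin with a lid, 70 mm in diameter, 27 mm high, loose on the table in front of the mats. Origin: centre of its underside.
- mat_blue: The eraser's own mat, blue, a flat felt mat fixed to the table, 200 x 70 x 4 mm, with a fine paler line sewn round its border. Origin: centre of its underside, on the table top; x along its 200 mm length, z up. Its top is at z = 4 mm.
- mat_red: The reel's own mat, red, a flat felt mat fixed to the table, 200 x 70 x 4 mm, with a fine paler line sewn round its border. Origin: centre of its underside, on the table top; x along its 200 mm length, z up. Its top is at z = 4 mm.
- mat_grey: The spare mat, empty at the start, dark grey, a flat felt mat fixed to the table, 200 x 70 x 4 mm, with a fine paler line sewn round its border. Origin: centre of its underside, on the table top; x along its 200 mm length, z up. Its top is at z = 4 mm.
- mat_white: The folding bone's own mat, white, a flat felt mat fixed to the table, 200 x 70 x 4 mm, with a fine paler line sewn round its border. Origin: centre of its underside, on the table top; x along its 200 mm length, z up. Its top is at z = 4 mm.
- mat_green: The tamper's own mat, dark green, a flat felt mat fixed to the table, 200 x 70 x 4 mm, with a fine paler line sewn round its border. Origin: centre of its underside, on the table top; x along its 200 mm length, z up. Its top is at z = 4 mm.

How it is judged:
By the outcome, as a careful person would: the job done as asked, in the order asked, and still so for the second after the job is handed in, with the robot touching nothing.
It also fails if it takes over 128 s, if anything falls off the work surface, if the arm or the gripper's body presses on something with over 40 N, if the wrist force passes 120 N, or if a joint passes its speed limit or range.

## Robot

A 7-joint arm with a two-finger parallel gripper is mounted at the origin on a cart in front of the work surface, level with it; the furniture and walls round the work are solid. World frame = base frame: x ahead of the robot, y to its left, z up, the work surface at z = 0. Lengths are in mm, angles in rad, forces in N, time in s.
With the tool pointing down it reaches from about 400 to 875 mm from the base axis. Payload 4.4 kg.
Tool frame: the origin (TCP) lies midway between the tips of the shut fingers; the grasp point (between the pads) lies ctrl.grip_depth behind it (ctrl.grip_depth is the distance from the TCP to the grasp point, in mm); z points along the fingers, y is the line along which they close (so a half turn about z gives the same grasp; the last joint's range is limited). The gripper opens to 85 mm and grips with 20 to 120 N. Pads are 22 mm wide; open, the fingers measure 114 mm over their backs; the gripper's body (76 mm by 85 mm) begins 54 mm behind the grasp point. The pads swing forward as they close: fully open they stand 13 mm farther back than shut.
Start: joints at [-1.22, 0.628, 0.038, 1.517, -0.027, 0.996, -0.02], TCP at [263.122, 594.377, 231.313] pointing down, gripper open.
Joint ranges: [-3.06, 3.06], [-0.37, 2.12], [-1.25, 1.32], [0.18, 2.47], [-1.1, 4.24], [0.23, 1.98], [-2.94, 2.94]. Speed limits (rad/s): [2.57, 2.57, 3.14, 3.14, 3.14, 3.14, 3.14].

## Interface

Orientations are given as [roll, pitch, yaw] about the fixed x, y, z axes, in that order (R = Rz(yaw) Ry(pitch) Rx(roll)).
In Python, from cell import ctrl gives the robot as it stands.
- The arm moves only by the tool carry_out, never from a script. Its argument "deltas" is one flat list of numbers, 7 for each row, row after row: the turn, a rotation vector about the tool's x, y, z in degrees, then the shift along the tool's x, y, z in m, then the closure, from -1 (fully open) to 1 (shut). In form: [wx, wy, wz, dx, dy, dz, claw, wx, wy, wz, dx, dy, dz, claw, ...]. A call has 1 to 12 rows; each row shifts and turns the commanded pose from where the row before left it, along the tool's axes as they then stand; what a row does not reach is not made up. A row lasts 1/8 s, in which the tool goes at most 62.5 mm and 10.7 degrees, less where a joint would pass 70% of its speed; a pose out of reach is approached as far as the arm can. A call with a gripper value outside its range is refused whole. The fingers move at their own pace and stop on an object; the grip force is fixed at half the most. Time passes only in rows, so rows that do not move let the fingers close. It gives the time, the measured TCP pose, the force, the opening and the grip force at its end, in the units of the state.
- ctrl.read_state(): the state, without advancing time (a new reading comes with each control period).
- ctrl.get_image(name): name is "scene" or "top" or "wrist"; returns the picture (400x640x3 uint8, red, green, blue); there is no depth.
- ctrl.calibration(name): a dict with "mtx" (3x3 intrinsics, pixels), "R" (3x3) and "t" (3): a world point X has camera coordinates R X + t. Camera axes: x right, y down, z forward; pixel columns grow to the right and rows downward; lengths in mm; the calibration is good to about 2 mm. A picture is of the moment at which its call begins: read the wrist's pose just before it. calibration takes no time and is no camera call; for the wrist camera it gives the pose at the moment of the call.
- ctrl.finish_job(): hands the job in; it is judged then, once.
The state is a dict: "clock": time; "qpos": joint angles; "qd": joint speeds; "tau": joint torques, N m; "eef_pos": TCP position; "tool_rot": TCP orientation; "force": force on the tool from outside, world axes, zero at the start; "torque": the same for the moment, N m; "width": finger opening in mm; "gripper_force": force on a finger pad.
Only numpy, scipy, OpenCV 4.12 (cv2) and the standard library are available. Lean on these libraries where they do the work, as an engineer would, in place of code of your own. Each camera call takes 0.05 s, during which the arm holds its last target. There are 200 camera calls.

## Working session

There is one attempt and no reset: what is moved stays moved. The work goes in short steps, Python scripts to look and compute and a tool call to move; the robot and the scene stay as the last step left them, time stands still between calls to the robot, and variables do not carry over. Pictures are saved under pics/ and viewed, at most 14 in all, crops included, and the job is handed in when it is done.

Besides the shell and the picture viewer there is one more tool, called after ">>>" by a JSON object that holds its "api" and its "payload", one argument or row to a line. carry_out: Moves the arm, as the interface text tells. Its arguments: {"type":"object","properties":{"deltas":{"type":"array"}},"required":["deltas"]}

```bash
ls; mkdir -p pics; python3 - <<'E'
from cell import ctrl
import cv2
s=ctrl.read_state()
print(s, ctrl.grip_depth)
for n in("top","scene"):
    cv2.imwrite(f"pics/{n}0.png",ctrl.get_image(n)[:,:,::-1]); c=ctrl.calibration(n); print(n,c)
E
```

```text
pics
{'clock': 0.0, 'qpos': array([-1.21978415,  0.62933587,  0.0384019 ,  1.51834749, -0.02702136,
        0.99632712, -0.02002488]), 'qd': array([ 6.17372099e-04, -3.85626964e-05, -2.76443355e-04,  9.38978219e-04,
        8.04674951e-04, -1.26609223e-03,  7.11805501e-04]), 'tau': array([-6.42946106e-04, -5.63416672e+01,  1.22619331e+00, -1.93453538e+01,
        1.09924268e-02,  1.04426805e-02, -2.11719384e-05]), 'eef_pos': array([262.84445848, 593.80342553, 230.40156932]), 'tool_rot': array([-3.13969105e+00, -1.70375943e-05,  2.72477683e+00]), 'force': array([-0.82540494, -0.11267911, -0.40108481]), 'torque': array([-0.04024141, -0.00391981,  0.01826705]), 'gripper_force': 0.0, 'width': 85.07289746368932} 18.700000000000003
top {'mtx': array([[390.6854384 ,   0.        , 318.71713285],
       [  0.        , 390.6854384 , 204.45213741],
       [  0.        ,   0.        ,   1.        ]]), 'R': array([[ 0.01119725, -0.99973915,  0.01990604],
       [-0.98132749, -0.01480948, -0.19177342],
       [ 0.19201819, -0.01738701, -0.98123733]]), 't': array([-20.51547024, 462.79620022, 982.96800962])}
scene {'mtx': array([[464.12985062,   0.        , 318.96380372],
       [  0.        , 464.12985062, 210.44876392],
       [  0.        ,   0.        ,   1.        ]]), 'R': array([[-0.57566279, -0.81765491, -0.00726643],
       [-0.33724015,  0.24550778, -0.90884268],
       [ 0.74490364, -0.52073638, -0.41707576]]), 't': array([277.69113589, 183.20651764, 771.3227924 ])}
```

View pics/top0.png

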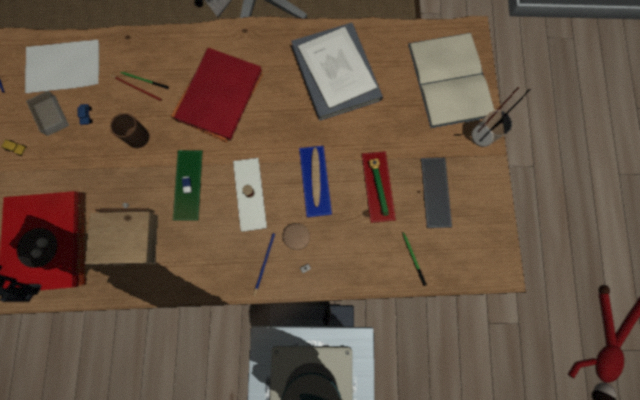

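View pics/scene0.png

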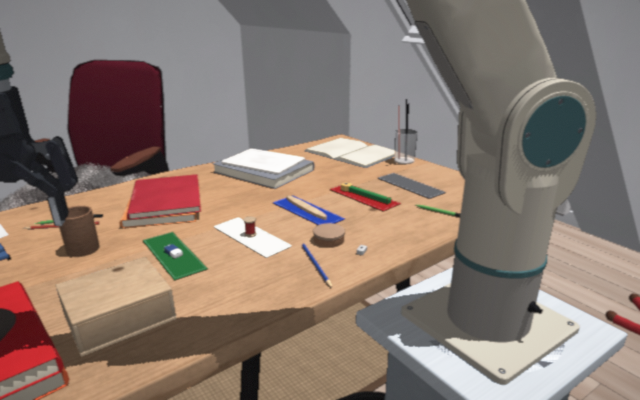

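The top view shows the eraser on green (186,185), reel on white (249,191), bone on blue (316,177) and tamper on red, brass head at the top (376,163). Grey (436,192) is empty and the tin is at (295,236). The scene view agrees. Plan: eraser→grey, tamper→green, reel→red, bone→white, eraser→blue.

```bash
cat > h.py <<'E'
from cell import ctrl
import cv2, numpy as np
from scipy.spatial.transform import Rotation as Ro
def ray(c,px,z):
    px=np.atleast_2d(px).astype(float)
    d=np.c_[px,np.ones(len(px))]@np.linalg.inv(c["mtx"]).T@c["R"]
    o=-c["R"].T@c["t"]; return (o+d*((z-o[2])/d[:,2])[:,None])[:,:2]
def proj(c,X):
    p=(c["mtx"]@(c["R"]@np.asarray(X,float)+c["t"])); return p[:2]/p[2]
def rect(c,mask,z,hull=True):
    """largest blob -> (centre xy, long, short, angle of the long side in deg) on plane z"""
    cs,_=cv2.findContours(mask.astype(np.uint8),cv2.RETR_EXTERNAL,cv2.CHAIN_APPROX_NONE)
    k=max(cs,key=cv2.contourArea)[:,0]
    (x,y),(w,h),a=cv2.minAreaRect(ray(c,k,z).astype(np.float32))
    if w<h: w,h,a=h,w,a+90
    return np.round([x,y,w,h,(a+90)%180-90],1)
def delta(xyz,yaw,s=None):
    """tool-axes shift (m) and turn from the measured pose to TCP xyz, straight down, tool yaw (deg)"""
    s=s or ctrl.read_state(); R=Ro.from_euler("xyz",s["tool_rot"])
    T=Ro.from_euler("xyz",[180,0,yaw],degrees=True)
    return R.inv().apply(np.array(xyz)-s["eef_pos"])/1000,(R.inv()*T).as_rotvec(degrees=True)
E
python3 - <<'E'
from h import *
im=cv2.imread("pics/top0.png"); c=ctrl.calibration("top")
hsv=cv2.cvtColor(im,cv2.COLOR_BGR2HSV).astype(int)
for n,p in dict(green=(186,205),white=(249,215),blue=(308,160),red=(370,200),grey=(436,192),wood=(200,240),eras=(186,185),reel=(249,191),bone=(316,177),tamp=(380,200),head=(375,163),tin=(295,236)).items(): print(n,hsv[p[1],p[0]])
def win(m,x0,y0,x1,y1):
    o=np.zeros_like(m); o[y0:y1,x0:x1]=m[y0:y1,x0:x1]; return o
H,S,V=[hsv[...,i] for i in range(3)]
W=dict(green=(165,140,212,230),white=(225,150,275,240),blue=(292,138,340,225),red=(354,144,402,230),grey=(415,150,460,235))
M=dict(green=(abs(H-65)<15)&(S>110),white=(S<60)&(V>90),blue=(abs(H-118)<8)&(S>120),red=((H>172)|(H<4))&(S>150),grey=(S<80)&(V<110))
for n in W: print(n,rect(c,cv2.morphologyEx(win(M[n],*W[n]).astype(np.uint8),cv2.MORPH_CLOSE,np.ones((15,15))),4))
x=np.hstack([cv2.resize(im[135:235,160:290],None,fx=3,fy=3),cv2.resize(im[135:235,290:420],None,fx=3,fy=3)])
cv2.imwrite("pics/crop0.png",x)
cv2.imwrite("pics/wrist0.png",ctrl.get_image("wrist")[:,:,::-1]);w=ctrl.calibration("wrist");print(w, -w["R"].T@w["t"])
E
```

```text
green [ 53 112  66]
white [ 35  17 180]
blue [114 212 101]
red [  0 191 112]
grey [60  4 60]
wood [ 15 118 117]
eras [111  98  86]
reel [ 18  79 122]
bone [ 18  92 141]
tamp [ 55 120  51]
head [20 90 91]
tin [ 15  94 114]
green [524.4 345.8 186.8  64.    0.9]
white [498.3 175.6 201.3  72.3   8.9]
blue [538.7  -3.6 194.9  65.4   7.2]
red [ 525.8 -178.6  194.9   66.7    6.4]
grey [ 511.4 -339.7  197.7   70.4    2.3]
{'mtx': array([[305.61844086,   0.        , 319.81997196],
       [  0.        , 305.61844086, 194.30666126],
       [  0.        ,   0.        ,   1.        ]]), 'R': array([[ 0.40457341,  0.91450288, -0.00220063],
       [ 0.86794867, -0.38321773,  0.31592607],
       [ 0.28807198, -0.12972532, -0.94878126]]), 't': array([-648.2165169 ,  -41.0475208 ,  381.06221536])} [188.10496226 626.49915106 373.08618389]
```

View pics/crop0.png

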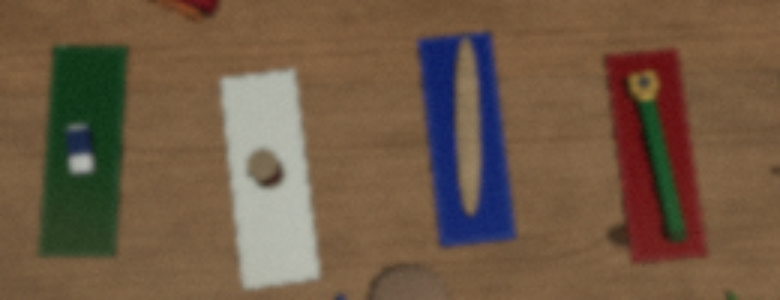

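The crop confirms the layout: mats run roughly along world x, and the tamper's brass head is at the far end. I'll measure precisely with the wrist camera, moving it over the green/white mats first.

>>> {"api": "carry_out", "payload": {
  "deltas": [0,0,0,-0.0437,-0.0327,0,-1,0,0,0,-0.0437,-0.0327,0,-1,0,0,0,-0.0437,-0.0327,0,-1,0,0,0,-0.0437,-0.0327,0,-1,0,0,0,-0.0437,-0.0327,0,-1,0,0,0,-0.0437,-0.0327,0,-1,0,0,0,-0.0437,-0.0327,0,-1,0,0,-8,0,0,0,-1,0,0,-8,0,0,0,-1,0,0,-8,0,0,0,-1,0,0,0,0,0,0,-1,0,0,0,0,0,0,-1]
}}

```text
clock: 1.65
eef_pos: [450.1, 261.1, 231.2]
tool_rot: [-3.141, -0.0, 3.141]
force: [0.6, 0.0, -0.8]
width: 85.6
gripper_force: 0.0
```

```bash
python3 - <<'E'
from h import *
c=ctrl.calibration("wrist"); im=ctrl.get_image("wrist")[:,:,::-1]; cv2.imwrite("pics/w1.png",im); np.save("w1.npy",c)
s=ctrl.read_state();print(s["eef_pos"],s["tool_rot"],s["qpos"])
E
```

```text
[450.10694248 261.18652875 231.21810842] [-3.14143444e+00 -1.44642178e-04 -3.14142268e+00] [-0.53466588  0.44373861 -0.0642777   1.87504931  0.03764886  0.82416757
  0.95265094]
```

View pics/w1.png

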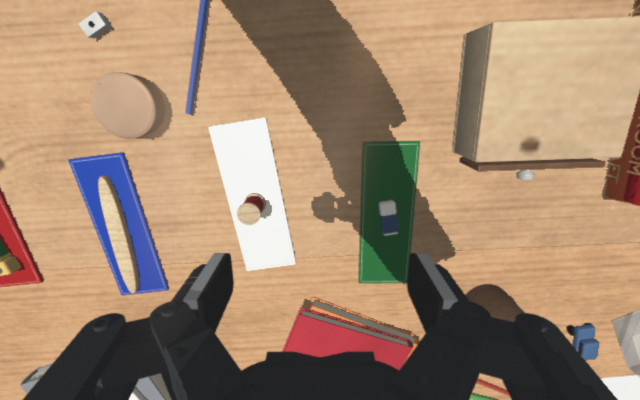

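Wrist view shows green (390,213), white (252,195) and blue (118,223) in full, plus the eraser (389,217), reel and bone. Now the right side.

>>> {"api": "carry_out", "payload": {
  "deltas": [0,0,0,0,-0.06,0,-1,0,0,0,0,-0.06,0,-1,0,0,0,0,-0.06,0,-1,0,0,0,0,-0.06,0,-1,0,0,0,0,-0.06,0,-1,0,0,0,0,-0.06,0,-1,0,0,0,0,-0.06,0,-1,0,0,0,0,-0.06,0,-1,0,0,0,0,0,0,-1,0,0,0,0,0,0,-1]
}}

```text
clock: 2.95
eef_pos: [451.0, -218.1, 231.1]
tool_rot: [3.141, -0.0, -3.14]
force: [-0.0, 0.8, -0.4]
width: 85.4
gripper_force: 0.0
```

```bash
python3 - <<'E'
from h import *
c=ctrl.calibration("wrist"); im=ctrl.get_image("wrist")[:,:,::-1]; cv2.imwrite("pics/w2.png",im); np.save("w2.npy",c)
s=ctrl.read_state();print(s["eef_pos"],s["tool_rot"],s["qpos"])
E
```

```text
[ 451.25220741 -217.24683887  231.13687843] [ 3.14053371e+00 -3.92313886e-04 -3.13835288e+00] [ 0.38685441  0.41684823  0.00889178  1.92554641 -0.00616717  0.79999441
  1.97332057]
```

View pics/w2.png

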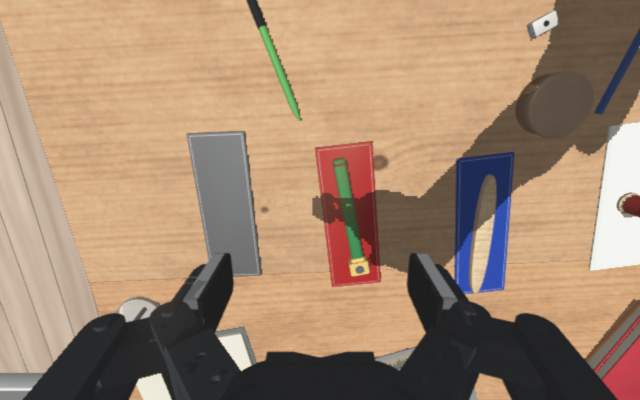

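Grey (225,203), red (348,214) with the tamper's brass head at (359,269), and blue (484,222) are all in full view. Measuring.

```bash
cat > meas.py <<'E'
from h import *
def load(n): 
    im=cv2.imread(f"pics/{n}.png"); h=cv2.cvtColor(im,cv2.COLOR_BGR2HSV).astype(int)
    return np.load(f"{n}.npy",allow_pickle=True).item(),h[...,0],h[...,1],h[...,2]
def win(m,b,close=0):
    o=np.zeros(m.shape,np.uint8); x0,y0,x1,y1=b; o[y0:y1,x0:x1]=m[y0:y1,x0:x1]
    return cv2.morphologyEx(o,cv2.MORPH_CLOSE,np.ones((close,close))) if close else o
E
python3 - <<'E'
from meas import *
c,H,S,V=load("w1")
print("green",rect(c,win((abs(H-68)<14)&(S>90),(340,130,440,295),25),4))
print("white",rect(c,win((S<45)&(V>120),(195,105,310,280),31),4))
print("blue",rect(c,win((abs(H-115)<10)&(S>110),(60,140,175,305),25),4))
print("eraser",rect(c,win(((S<90)&(V>70))|((abs(H-115)<12)&(S>60)),(372,192,406,242)),13))
print("bone",rect(c,win((abs(H-18)<12)&(V>80),(90,160,145,300)),7))
m=win((S>50),(225,180,275,230)); print("reel",rect(c,m,20))
for p in [(250,213),(258,205),(389,205),(389,225),(118,230),(125,100)]: print(p,H[p[1],p[0]],S[p[1],p[0]],V[p[1],p[0]])
c,H,S,V=load("w2")
print("blue",rect(c,win((abs(H-115)<10)&(S>110),(440,140,530,300),25),4))
print("red",rect(c,win(((H>170)|(H<5))&(S>110),(300,135,390,292),25),4))
print("grey",rect(c,win((S<60),(180,125,266,282),9),4))
print("tamper",rect(c,win(((abs(H-68)<18)&(S>90)),(325,150,385,285)),10))
print("head",rect(c,win(((abs(H-24)<10)&(S>80)),(340,255,375,280),5),16))
print("bone",rect(c,win((abs(H-18)<12)&(V>60)&(S<150),(462,170,505,295)),7))
for p in [(359,262),(350,210),(484,230)]: print(p,H[p[1],p[0]],S[p[1],p[0]],V[p[1],p[0]])
E
```

```text
green [522.1 347.6 194.9  67.6   0.7]
white [503.  152.3 199.3 121.2   9. ]
blue [539.3  -1.5 197.5  69.2   7.4]
eraser [519.6 348.1  49.5  22.3  11. ]
bone [551.1  -5.4 169.7  26.1   2.4]
reel [505.1 175.6  43.6  27.6 -36.4]
(250, 213) 17 75 207
(258, 205) 1 143 80
(389, 205) 25 11 137
(389, 225) 110 109 70
(118, 230) 17 78 221
(125, 100) 14 78 204
blue [539.5  -4.4 198.   68.6   7.2]
red [ 526.6 -178.8  197.7   68.8    6.7]
grey [ 5.167e+02 -3.539e+02  2.080e+02  1.055e+02  1.000e-01]
tamper [ 554.4 -173.4   51.    14.4   11.7]
head [ 587.8 -166.4   28.8   26.    11.7]
bone [552.9  11.3 176.4  55.3   2.6]
(359, 262) 19 129 205
(350, 210) 51 87 76
(484, 230) 20 69 232
```

```bash
python3 - <<'E'
from meas import *
c,H,S,V=load("w1")
op=lambda m:cv2.morphologyEx(m,cv2.MORPH_OPEN,np.ones((3,3)))
m=win((S<40)&(V>185),(195,110,300,280)); print("white",rect(c,op(m),4))
k=cv2.convexHull(max(cv2.findContours(op(m),0,1)[0],key=cv2.contourArea)); print(cv2.approxPolyDP(k,6,True)[:,0].tolist())
m=op(win((abs(H-17)<7)&(S>45)&(V>150),(230,185,272,230))); print("reel top",rect(c,m,40),m.sum())
print("tin",rect(c,op(win((abs(H-14)<6)&(S<85)&(V>150),(90,65,165,140))),27))
c,H,S,V=load("w2")
print("grey", ray(c,[(190,133),(244,131),(260,275)],4).round(1))
m=op(win((abs(H-60)<25)&(S>60),(325,150,385,265)));print("handle",rect(c,m,10),m.sum())
m=op(win((abs(H-20)<8)&(S<120)&(V>170),(462,165,505,298)));print("bone",rect(c,m,7),m.sum())
im=cv2.imread("pics/w2.png")[140:295,300:390]; i2=cv2.imread("pics/w1.png")[110:280,195:310]
cv2.imwrite("pics/z.png",np.hstack([cv2.resize(im,(348,600),interpolation=2),cv2.resize(i2,(400,600),interpolation=2)]))
E
```

```text
white [499.2 177.3 199.1  69.9   9. ]
[[265, 118], [295, 263], [247, 270], [209, 127]]
reel top [503.3 176.1  26.8  26.   41. ] 458
tin [381.7  45.3  68.9  67.6  -9.7]
grey [[ 415.  -373.7]
 [ 412.6 -309.1]
 [ 610.9 -301.9]]
handle [ 516.5 -181.3  129.7   15.2   11.6] 1119
bone [584.3  14.8 123.1  53.2   2.3] 1162
```

View pics/z.png

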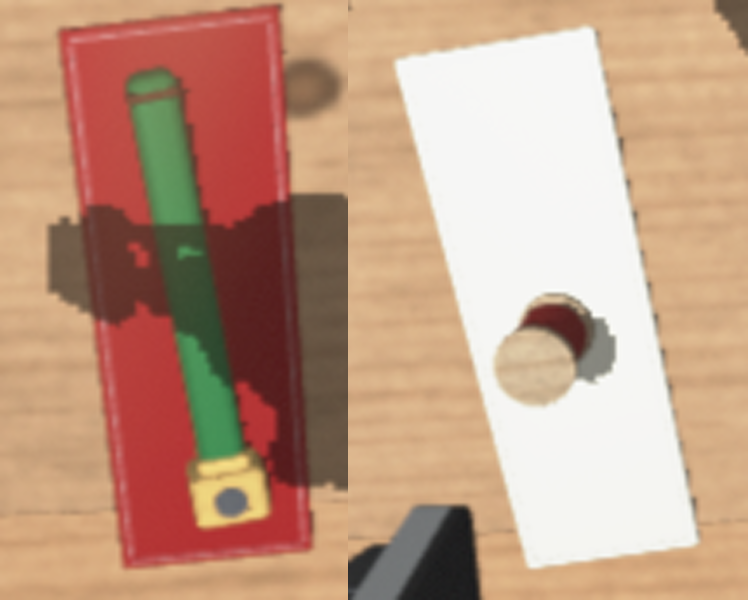

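The zoom shows the tamper lying cleanly at about 11.6° on red and the reel upright on white. First I'll move above the eraser.

>>> {"api": "carry_out", "payload": {
  "deltas": [0,0,0,-0.0069,0.0565,0,-1,0,0,0,-0.0069,0.0565,0,-1,0,0,0,-0.0069,0.0565,0,-1,0,0,0,-0.0069,0.0565,0,-1,0,0,0,-0.0069,0.0565,0,-1,0,0,0,-0.0069,0.0565,0,-1,0,0,0,-0.0069,0.0565,0,-1,0,0,0,-0.0069,0.0565,0,-1,0,0,0,-0.0069,0.0565,0,-1,0,0,0,-0.0069,0.0565,0,-1,0,0,-5.5,0,0,0.06,-1,0,0,-5.5,0,0,0.06,-1]
}}

```text
clock: 4.5
eef_pos: [517.2, 349.9, 110.5]
tool_rot: [3.14, 0.001, -2.939]
force: [0.9, -0.6, -0.3]
width: 85.1
gripper_force: 0.0
```

```bash
python3 - <<'E'
from h import *
c=ctrl.calibration("wrist"); im=ctrl.get_image("wrist")[:,:,::-1]; cv2.imwrite("pics/w3.png",im); np.save("w3.npy",c)
print(proj(c,[519.6,348,17]),proj(c,[522,347.6,4])); print(delta([519.5,348,5],191))
E
```

```text
[317.34350179 200.41384095] [316.42265911 197.82735772]
(array([-0.00883424,  0.0013711 ,  0.09660046]), array([-0.26231454, -0.74157373,  0.69982469]))
```

View pics/w3.png

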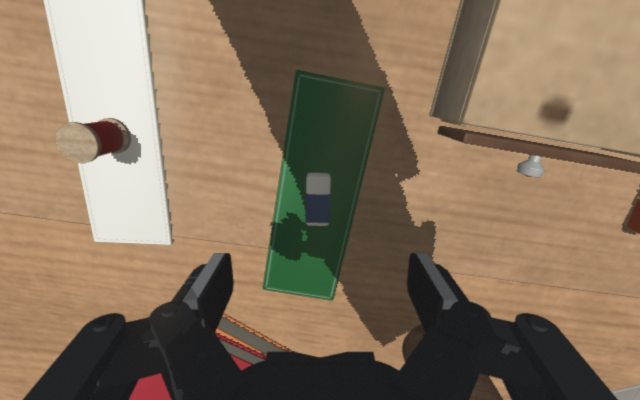

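Eraser spans (305–331, 172–226), upright in the image, so its 11° angle is right and the position matches the prediction. I'll let the arm settle and descend.

>>> {"api": "carry_out", "payload": {
  "deltas": [0,0,0,-0.002,-0.001,0,-1,0,0,0,0,0,0,-1]
}}

```text
clock: 4.8
eef_pos: [522.7, 347.4, 114.2]
tool_rot: [3.139, 0.005, -2.948]
force: [0.7, -0.5, -0.3]
width: 85.4
gripper_force: 0.0
```

```bash
python3 - <<'E'
from meas import *
print(delta([519.5,348,5],191))
c,H,S,V=load("w3")
print(ray(c,[(307,174),(329,174),(331,222),(307,225)],17).mean(0), ray(c,[(318,174)],17),ray(c,[(318,225)],6), ray(c,[(318,225)],17))
E
```

```text
(array([0.00349482, 0.00094428, 0.10922462]), array([0.12050289, 0.26188229, 0.07116028]))
[518.56743989 348.75990248] [[497.61542279 344.07757871]] [[545.88918588 353.85389588]] [[541.03093668 352.90765367]]
```

>>> {"api": "carry_out", "payload": {
  "deltas": [0,0,0,0.0035,0.001,0.03,-1,0,0,0,0,0,0.03,-1,0,0,0,0,0,0.03,-1,0,0,0,0,0,0.015,-1,0,0,0,0,0,0.004,-1,0,0,0,0,0,0,-1]
}}

```text
clock: 5.55
eef_pos: [518.3, 346.7, 3.6]
tool_rot: [3.141, 0.002, -2.948]
force: [-0.0, -0.2, -0.3]
width: 85.3
gripper_force: 0.0
```

>>> {"api": "carry_out", "payload": {
  "deltas": [0,0,0,0,0,0,1,0,0,0,0,0,0,1,0,0,0,0,0,0,1,0,0,0,0,0,0,1,0,0,0,0,0,0,1,0,0,0,0,0,0,1]
}}

```text
clock: 6.3
eef_pos: [519.0, 346.6, 4.5]
tool_rot: [3.141, 0.003, -2.948]
force: [-1.1, -1.5, 12.8]
width: 18.4
gripper_force: 63.2
```

>>> {"api": "carry_out", "payload": {
  "deltas": [0,0,0,0,0,-0.01,1,0,0,0,0,0,-0.03,1,0,0,4.5,0,0,-0.04,1,0,0,4.5,0,0,-0.04,1,0,0,0,0,0,0,1]
}}

```text
clock: 6.92
eef_pos: [519.5, 347.6, 126.0]
tool_rot: [3.138, 0.006, -3.105]
force: [0.4, -0.2, -0.5]
width: 18.1
gripper_force: 58.7
```

```bash
python3 - <<'E'
from h import *
print(delta([513.7,-337.7,7],182.1))
E
```

```text
(array([ 0.03166413, -0.68510749,  0.11615723]), array([0.22085342, 0.33279079, 0.00720766]))
```

>>> {"api": "carry_out", "payload": {
  "deltas": [0,0,0,0.0026,-0.0571,0,1,0,0,0,0.0026,-0.0571,0,1,0,0,0,0.0026,-0.0571,0,1,0,0,0,0.0026,-0.0571,0,1,0,0,0,0.0026,-0.0571,0,1,0,0,0,0.0026,-0.0571,0,1,0,0,0,0.0026,-0.0571,0,1,0,0,0,0.0026,-0.0571,0,1,0,0,0,0.0026,-0.0571,0,1,0,0,0,0.0026,-0.0571,0,1,0,0,0,0.0026,-0.0571,0,1,0,0,0,0.0026,-0.0571,0,1]
}}

```text
clock: 8.43
eef_pos: [510.8, -341.1, 121.3]
tool_rot: [3.14, -0.001, -3.104]
force: [0.8, -0.6, -0.4]
width: 18.1
gripper_force: 58.7
```

>>> {"api": "carry_out", "payload": {
  "deltas": [0,0,0,0,0,0,1,0,0,0,0,0,0,1]
}}

```text
clock: 8.68
eef_pos: [510.9, -338.9, 121.2]
tool_rot: [3.139, -0.002, -3.105]
force: [-0.1, 0.4, -1.1]
width: 18.4
gripper_force: 58.8
```

```bash
python3 - <<'E'
from h import *
print(delta([513.7,-337.7,7],182.1)); print(ctrl.read_state()["qpos"])
E
```

```text
(array([-0.00299003,  0.00083798,  0.11417186]), array([ 0.12158096, -0.08856329,  0.01739292]))
[ 0.63707258  0.71235988 -0.1570416   1.71866122  0.15326978  0.72498379
  2.01018569]
```

>>> {"api": "carry_out", "payload": {
  "deltas": [0,0,0,-0.003,0.001,0.03,1,0,0,0,0,0,0.04,1,0,0,0,0,0,0.03,1,0,0,0,0,0,0.013,1,0,0,0,0,0,0.003,1,0,0,0,0,0,0,1,0,0,0,0,0,0,-1,0,0,0,0,0,0,-1,0,0,0,0,0,0,-1,0,0,0,0,0,0,-1]
}}

```text
clock: 9.93
eef_pos: [514.6, -338.8, 6.5]
tool_rot: [-3.141, 0.0, -3.105]
force: [0.6, -0.7, 0.4]
width: 85.3
gripper_force: 0.0
```

>>> {"api": "carry_out", "payload": {
  "deltas": [0,0,0,0,0,-0.03,-1,0,0,0,0,0,-0.05,-1,0,0,0,0,0,-0.05,-1,0,0,-4.5,0,0,0,-1,0,0,-5,0,0,0,-1,0,0,0,0,0,0,-1]
}}

```text
clock: 10.68
eef_pos: [514.5, -338.7, 136.4]
tool_rot: [3.141, 0.0, -2.94]
force: [1.0, 0.8, 0.1]
width: 85.5
gripper_force: 0.0
```

```bash
python3 - <<'E'
from h import *
print(delta([559.3,-172.5,8],191.6))
E
```

```text
(array([-0.07722219,  0.15385655,  0.12841162]), array([ 0.00872172,  0.00664859, -0.04192817]))
```

>>> {"api": "carry_out", "payload": {
  "deltas": [0,0,0,-0.0257,0.0513,0,-1,0,0,0,-0.0257,0.0513,0,-1,0,0,0,-0.0257,0.0513,0,-1,0,0,0,0,0,0,-1,0,0,0,0,0,0,-1]
}}

```text
clock: 11.3
eef_pos: [559.0, -172.7, 136.1]
tool_rot: [-3.141, -0.001, -2.939]
force: [-0.6, -0.7, -0.3]
width: 85.1
gripper_force: 0.0
```

```bash
python3 - <<'E'
from h import *
c=ctrl.calibration("wrist"); im=ctrl.get_image("wrist")[:,:,::-1]; cv2.imwrite("pics/w4.png",im); np.save("w4.npy",c)
print(proj(c,[559.3,-172.5,12]).round()); print(delta([559.3,-172.5,8],191.6))
E
```

```text
[321. 188.]
(array([-0.00104821,  0.00129878,  0.12808663]), array([-0.05066664, -0.0563651 , -0.1116003 ]))
```

View pics/w4.png

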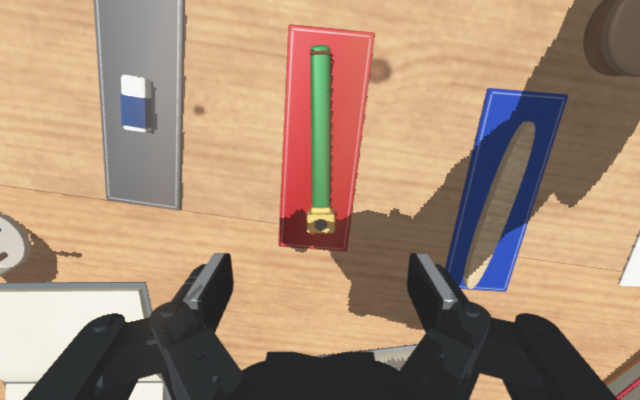

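The tamper is vertical at column 320, tail end at row 45, head/handle joint near row 209 and head end near row 234, directly in line with the tool. The eraser is parked on grey at (136,103).

```bash
python3 - <<'E'
from meas import *
c,H,S,V=load("w4")
print("tail",ray(c,[(320,45)],12),"joint",ray(c,[(320,209)],20),"headend top",ray(c,[(320,234)],22))
op=lambda m:cv2.morphologyEx(m,cv2.MORPH_OPEN,np.ones((3,3)))
print("handle",rect(c,op(win((abs(H-68)<15)&(S>90),(300,30,340,212))),12))
print("red",rect(c,win(((H>170)|(H<5))&(S>110),(270,15,385,260),25),4))
print("blue",rect(c,win((abs(H-115)<10)&(S>110),(440,80,575,298),25),4))
print("bone",rect(c,op(win((abs(H-18)<10)&(S<150),(464,115,540,290))),9))
print("eraser",rect(c,op(win((V>150)&(S<60)|(abs(H-113)<12)&(S>80),(117,65,157,140))),12))
E
```

```text
tail [[ 443.60174998 -196.84622837]] joint [[ 576.63599412 -169.50618735]] headend top [[ 600.12374651 -164.67923826]]
handle [ 513.8 -182.8  128.7   14.5   11.3]
red [ 527.1 -179.   198.1   68.8    6.8]
blue [540.3  -4.4 198.2  69.4   7.1]
bone [550.6  -5.1 170.   25.6   2.6]
eraser [ 513.3 -337.    56.7   29.2    2. ]
```

```bash
python3 - <<'E'
from h import *
print(delta([556.3,-173.8,7],191.5))
E
```

```text
(array([0.00214962, 0.00062322, 0.12909037]), array([-0.05071581, -0.05632086, -0.01160032]))
```

>>> {"api": "carry_out", "payload": {
  "deltas": [0,0,0,0.002,0.0006,0.03,-1,0,0,0,0,0,0.04,-1,0,0,0,0,0,0.035,-1,0,0,0,0,0,0.02,-1,0,0,0,0,0,0.004,-1,0,0,0,0,0,0,-1]
}}

```text
clock: 12.1
eef_pos: [557.6, -172.8, 7.9]
tool_rot: [-3.141, 0.001, -2.94]
force: [0.5, 0.2, -0.2]
width: 85.5
gripper_force: 0.0
```

>>> {"api": "carry_out", "payload": {
  "deltas": [0,0,0,0,0,0,1,0,0,0,0,0,0,1,0,0,0,0,0,0,1,0,0,0,0,0,0,1,0,0,0,0,0,0,1,0,0,0,0,0,0,1]
}}

```text
clock: 12.85
eef_pos: [557.3, -172.3, 7.8]
tool_rot: [-3.141, 0.001, -2.939]
force: [0.0, 1.0, 5.4]
width: 14.0
gripper_force: 60.0
```

>>> {"api": "carry_out", "payload": {
  "deltas": [0,0,0,0,0,-0.005,1,0,0,0,0,0,-0.01,1,0,0,0,0,0,-0.01,1,0,0,0,0,0,0,1]
}}

```text
clock: 13.35
eef_pos: [557.9, -172.5, 33.4]
tool_rot: [-3.141, 0.002, -2.939]
force: [0.7, -0.3, -1.1]
width: 14.6
gripper_force: 59.3
```

```bash
python3 - <<'E'
from h import *
s=ctrl.read_state(); print(s["force"],s["torque"],s["width"],s["eef_pos"])
E
```

```text
[ 0.72762824 -0.31254415 -1.13853502] [-0.01298209  0.04088045 -0.04460685] 14.582409578815664 [ 557.88368784 -172.48671114   33.42383843]
```

>>> {"api": "carry_out", "payload": {
  "deltas": [0,0,3,0,0,-0.025,1,0,0,3,0,0,-0.03,1,0,0,3,0,0,-0.025,1,0,0,2,0,0,-0.01,1,0,0,0,0,0,0,1]
}}

```text
clock: 13.98
eef_pos: [557.2, -172.3, 122.4]
tool_rot: [-3.141, 0.001, -3.131]
force: [0.4, -0.5, -1.4]
width: 14.3
gripper_force: 59.3
```

```bash
python3 - <<'E'
from meas import *
c,H,S,V=load("w3")
print("green",rect(c,win((abs(H-68)<14)&(S>90),(255,60,390,305),35),4))
print(delta([558.3,348,8],180.7))
E
```

```text
green [523.  347.9 197.4  68.    0.8]
(array([-0.00677497,  0.52026608,  0.1142849 ]), array([-0.0176826 ,  0.03306494, -0.06744587]))
```

>>> {"api": "carry_out", "payload": {
  "deltas": [0,0,0,-0.0006,0.02,0,1,0,0,0,-0.0006,0.04,0,1,0,0,0,-0.0006,0.05,0,1,0,0,0,-0.0006,0.055,0,1,0,0,0,-0.0006,0.055,0,1,0,0,0,-0.0006,0.055,0,1,0,0,0,-0.0006,0.055,0,1,0,0,0,-0.0006,0.055,0,1,0,0,0,-0.0006,0.05,0,1,0,0,0,-0.0006,0.04,0,1,0,0,0,-0.0006,0.03,0,1,0,0,0,-0.0006,0.015,0,1]
}}

```text
clock: 15.48
eef_pos: [556.1, 351.2, 120.9]
tool_rot: [3.141, -0.003, -3.127]
force: [0.4, 0.2, -0.9]
width: 14.4
gripper_force: 59.3
```

>>> {"api": "carry_out", "payload": {
  "deltas": [0,0,0,0,0,0.03,1,0,0,0,0,0,0.03,1,0,0,0,0,0,0.02,1,0,0,0,0,0,0,1,0,0,0,0,0,0,1]
}}

```text
clock: 16.1
eef_pos: [559.3, 348.1, 43.1]
tool_rot: [3.141, 0.001, -3.131]
force: [-0.5, -0.4, -0.7]
width: 14.5
gripper_force: 59.2
```

```bash
python3 - <<'E'
from h import *
c=ctrl.calibration("wrist"); im=ctrl.get_image("wrist")[:,:,::-1]; cv2.imwrite("pics/w5.png",im); np.save("w5.npy",c)
s=ctrl.read_state(); print(s["torque"],delta([558.8,348,8.5],180.7,s))
cv2.imwrite("pics/s5.png",ctrl.get_image("scene")[:,:,::-1])
E
```

```text
[-0.02441945 -0.04903443  0.01169259] (array([ 0.00080109, -0.00027117,  0.03497733]), array([ 0.0668753 ,  0.10116553, -0.09861444]))
```

View pics/w5.png

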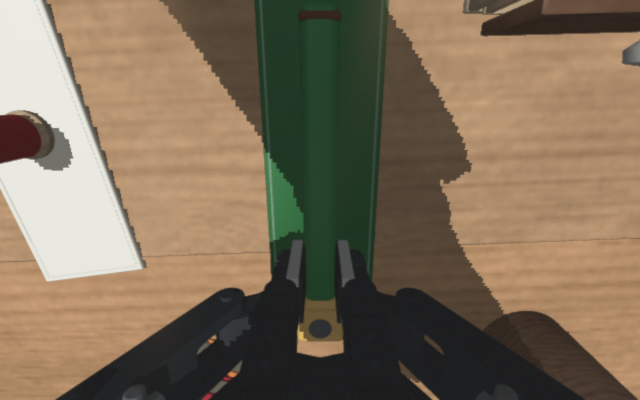

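The tamper (column 320, tail at row 10, head at row 328) hangs straight over the green mat, parallel to it. Lowering and releasing.

>>> {"api": "carry_out", "payload": {
  "deltas": [0,0,0,0.0005,0,0.015,1,0,0,0,0,0,0.013,1,0,0,0,0,0,0.006,1,0,0,0,0,0,0,1,0,0,0,0,0,0,1,0,0,0,0,0,0,-1,0,0,0,0,0,0,-1,0,0,0,0,0,0,-1,0,0,0,0,0,0,-1,0,0,0,0,0,0,-1]
}}

```text
clock: 17.45
eef_pos: [558.2, 347.9, 8.3]
tool_rot: [3.142, 0.0, -3.131]
force: [-0.2, 0.0, 0.3]
width: 85.4
gripper_force: 0.0
```

>>> {"api": "carry_out", "payload": {
  "deltas": [0,0,0,0,0,-0.03,-1,0,0,0,0,0,-0.05,-1,0,0,0,0,0,-0.05,-1,0,0,0,0,0,0,-1,0,0,0,0,0,0,-1]
}}

```text
clock: 18.08
eef_pos: [557.7, 347.6, 138.0]
tool_rot: [-3.141, -0.001, -3.131]
force: [-1.0, 0.4, 0.4]
width: 85.5
gripper_force: 0.0
```

```bash
python3 - <<'E'
from meas import *
c=ctrl.calibration("wrist"); im=ctrl.get_image("wrist")[:,:,::-1]; cv2.imwrite("pics/w6.png",im); np.save("w6.npy",c)
c,H,S,V=load("w6")
print("reel px",proj(c,[501.7,177.1,44]), proj(c,[522,348,20]))
print(delta([501.7,177.1,20],180))
E
```

```text
reel px [ 97.18388465 125.93577188] [321.66182465 149.47675808]
(array([ 0.05722529, -0.16937181,  0.11749217]), array([-0.07205292, -0.10871466,  0.62208502]))
```

View pics/w6.png

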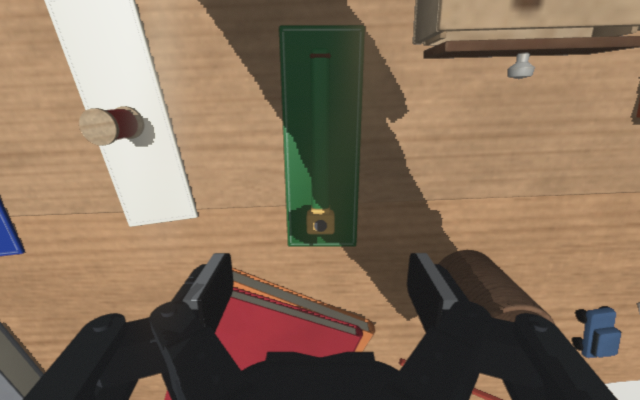

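The tamper lies on green (columns 310–330, rows 52–234; mat 27–246). The reel top is at (97,127), as predicted. Now the reel.

>>> {"api": "carry_out", "payload": {
  "deltas": [0,0,0,0.019,-0.0565,0,-1,0,0,0,0.019,-0.0565,0,-1,0,0,0,0.019,-0.0565,0,-1,0,0,0,0,0,0.03,-1,0,0,0,0,0,0,-1,0,0,0,0,0,0,-1]
}}

```text
clock: 18.88
eef_pos: [502.9, 178.6, 108.0]
tool_rot: [3.141, -0.001, -3.13]
force: [-0.2, -0.4, 0.3]
width: 85.9
gripper_force: 0.0
```

```bash
python3 - <<'E'
from meas import *
c,H,S,V=load("w6")
print("tail",ray(c,[(320,51)],12),"head",ray(c,[(320,234)],22),"green",rect(c,win((abs(H-68)<14)&(S>90),(270,15,375,250),35),4))
c=ctrl.calibration("wrist"); im=ctrl.get_image("wrist")[:,:,::-1]; cv2.imwrite("pics/w7.png",im); np.save("w7.npy",c)
c,H,S,V=load("w7"); p=proj(c,[501.7,177.1,44]); x,y=p.astype(int)
m=cv2.morphologyEx(win((abs(H-17)<7)&(S>45)&(V>120),(x-40,y-40,x+40,y+40)),2,np.ones((3,3)))
print(p,rect(c,m,44)); print(delta([501.7,177.1,8],180))
cv2.imwrite("pics/w7c.png",im[y-100:y+150,x-150:x+150])
E
```

```text
tail [[444.1601215  345.69941636]] head [[600.78109714 347.46381193]] green [523.2 347.7 197.1  67.4   0.9]
[318.54356122 210.00023837] [500.8 176.7  27.6  25.6 -89.3]
(array([ 0.00162341, -0.00178692,  0.10040947]), array([0.03478435, 0.01161918, 0.70212645]))
```

View pics/w7c.png

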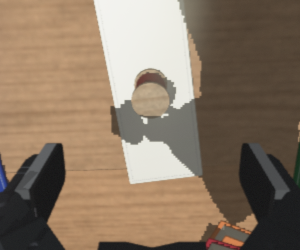

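Reel is centred between the fingers (crop (150,98)), and the tamper is within about 1 mm of the green mat's middle. Descending.

>>> {"api": "carry_out", "payload": {
  "deltas": [0,0,0,0.0017,-0.0017,0.03,-1,0,0,0,0,0,0.03,-1,0,0,0,0,0,0.025,-1,0,0,0,0,0,0.013,-1,0,0,0,0,0,0.003,-1,0,0,0,0,0,0,-1]
}}

```text
clock: 19.68
eef_pos: [501.8, 176.4, 7.9]
tool_rot: [3.141, 0.001, -3.131]
force: [0.6, -0.3, -0.1]
width: 85.2
gripper_force: 0.0
```

>>> {"api": "carry_out", "payload": {
  "deltas": [0,0,0,0,0,0,1,0,0,0,0,0,0,1,0,0,0,0,0,0,1,0,0,0,0,0,0,1,0,0,0,0,0,0,1,0,0,0,0,0,0,1]
}}

```text
clock: 20.42
eef_pos: [501.5, 176.0, 7.9]
tool_rot: [3.141, 0.001, -3.131]
force: [-0.7, -0.8, 6.2]
width: 23.8
gripper_force: 58.4
```

>>> {"api": "carry_out", "payload": {
  "deltas": [0,0,0,0,0,-0.005,1,0,0,0,0,0,-0.02,1,0,0,0,0,0,-0.04,1,0,0,0,0,0,-0.03,1,0,0,0,0,0,0,1]
}}

```text
clock: 21.05
eef_pos: [502.9, 176.6, 104.6]
tool_rot: [3.14, 0.005, -3.131]
force: [0.1, -0.1, -0.5]
width: 23.6
gripper_force: 58.4
```

```bash
python3 - <<'E'
from h import *
print(delta([526.8,-178.9,8],180))
cv2.imwrite("pics/s8.png",ctrl.get_image("scene")[100:300,150:350,::-1])
E
```

```text
(array([-0.01967142, -0.35586452,  0.09603062]), array([0.1041376 , 0.26002693, 0.61068645]))
```

>>> {"api": "carry_out", "payload": {
  "deltas": [0,0,0,-0.0024,-0.02,0,1,0,0,0,-0.0024,-0.04,0,1,0,0,0,-0.0024,-0.058,0,1,0,0,0,-0.0025,-0.06,0,1,0,0,0,-0.0025,-0.06,0,1,0,0,0,-0.0025,-0.058,0,1,0,0,0,-0.0025,-0.04,0,1,0,0,0,-0.0025,-0.02,0,1,0,0,0,0,0,0.04,1,0,0,0,0,0,0.03,1,0,0,0,0,0,0,1,0,0,0,0,0,0,1]
}}

```text
clock: 22.6
eef_pos: [525.4, -178.8, 32.8]
tool_rot: [3.141, 0.0, -3.129]
force: [0.7, -0.2, -0.5]
width: 23.5
gripper_force: 58.5
```

```bash
python3 - <<'E'
from h import *
print(delta([526.8,-178.9,8.2],180))
cv2.imwrite("pics/s8.png",cv2.resize(ctrl.get_image("scene")[140:260,250:450,::-1],None,fx=3,fy=3))
E
```

```text
(array([-0.00139661, -0.00011089,  0.02455225]), array([0.02623436, 0.024809  , 0.70064901]))
```

View pics/s8.png

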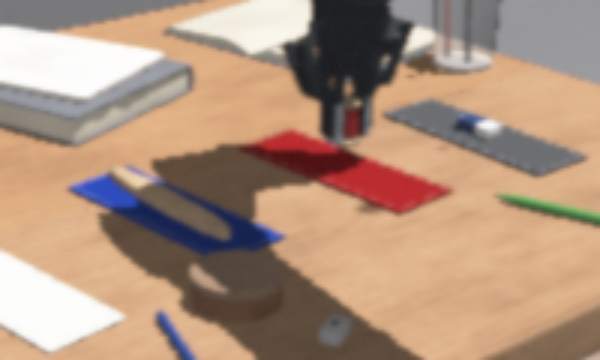

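The reel hangs upright between the fingers over the red mat. Lowering.

>>> {"api": "carry_out", "payload": {
  "deltas": [0,0,0,-0.0018,0,0.012,1,0,0,0,0,0,0.009,1,0,0,0,0,0,0.0035,1,0,0,0,0,0,0,1,0,0,0,0,0,0,1,0,0,0,0,0,0,0.2,0,0,0,0,0,0,-0.3,0,0,0,0,0,0,-1,0,0,0,0,0,0,-1,0,0,0,0,0,0,-1]
}}

```text
clock: 23.9
eef_pos: [526.7, -179.8, 7.8]
tool_rot: [3.142, -0.0, -3.131]
force: [0.9, -1.3, 0.5]
width: 85.6
gripper_force: 0.0
```

>>> {"api": "carry_out", "payload": {
  "deltas": [0,0,0,0,0,-0.03,-1,0,0,0,0,0,-0.04,-1,0,0,0,0,0,-0.05,-1,0,0,0,0,0,0,-1,0,0,0,0,0,0,-1]
}}

```text
clock: 24.52
eef_pos: [526.2, -179.7, 127.5]
tool_rot: [3.142, -0.001, -3.131]
force: [-0.0, -0.0, 0.0]
width: 85.3
gripper_force: 0.0
```

```bash
python3 - <<'E'
from meas import *
c=ctrl.calibration("wrist"); im=ctrl.get_image("wrist")[:,:,::-1]; cv2.imwrite("pics/w9.png",im); np.save("w9.npy",c)
c,H,S,V=load("w9"); p=proj(c,[527,-179,44]); x,y=p.astype(int)
m=cv2.morphologyEx(win((abs(H-17)<7)&(S>45)&(V>120),(x-40,y-40,x+40,y+40)),2,np.ones((3,3)))
print(p,rect(c,m,44)); print("red",rect(c,win(((H>170)|(H<5))&(S>110),(200,10,430,270),35),4))
op=lambda m:cv2.morphologyEx(m,2,np.ones((3,3)))
x,y=proj(c,[551,-4,9]).astype(int)
print("bone",rect(c,op(win((abs(H-18)<10)&(S<150),(x-25,max(y-110,0),x+25,y+110))),9),x,y)
print(delta([551,-4.5,100],182.5))
E
```

```text
[321.5900996  203.43136566] [ 526.5 -180.3   27.6   26.9    0.6]
red [ 521.6 -179.4  187.4   69.     6.6]
bone [569.7  -3.4 206.7  49.2  13.1] 510 216
(array([-0.02721665,  0.17476886,  0.02689208]), array([ 0.03054934, -0.11152198, -1.88280896]))
```

View pics/w9.png

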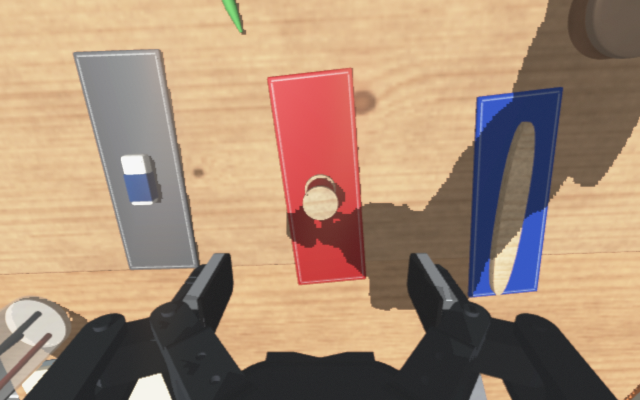

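The reel stands on red at (321,203), about 1.5 mm off middle. The bone on blue spans (527,123)–(502,294). Moving over the bone.

>>> {"api": "carry_out", "payload": {
  "deltas": [0,0,0,-0.007,0.0437,0,-1,0,0,0,-0.0068,0.0437,0,-1,0,0,0,-0.0068,0.0437,0,-1,0,0,0,-0.0068,0.0437,0,-1,0,0,-1.9,0,0,0.027,-1,0,0,0,0,0,0,-1,0,0,0,0,0,0,-1]
}}

```text
clock: 25.45
eef_pos: [551.7, -5.6, 100.3]
tool_rot: [-3.141, -0.002, -3.099]
force: [-0.1, -1.1, 0.7]
width: 85.6
gripper_force: 0.0
```

```bash
python3 - <<'E'
from meas import *
c=ctrl.calibration("wrist"); im=ctrl.get_image("wrist")[:,:,::-1]; cv2.imwrite("pics/w10.png",im); np.save("w10.npy",c)
c,H,S,V=load("w10"); mat=win((abs(H-115)<10)&(S>110),(240,0,400,340),25); print("blue",rect(c,mat,4))
m=op=cv2.morphologyEx(win((abs(H-18)<12)&(V>40)&(S<160),(240,0,400,340))&cv2.erode(mat,np.ones((5,5))),2,np.ones((3,3)))
print("bone",rect(c,m,9),cv2.boundingRect(m),m.sum()); print(delta([551,-4.5,3],182.5))
E
```

```text
blue [540.   -3.1 197.8  68.4   7.3]
bone [616.6  -1.6  32.2  17.4   2.5] (312, 88, 21, 198) 1051
(array([0.00105544, 0.00123493, 0.09783612]), array([-0.02449201, -0.01980009, -0.08925116]))
```

>>> {"api": "carry_out", "payload": {
  "deltas": [0,0,0,0.001,0.001,0.03,-1,0,0,0,0,0,0.03,-1,0,0,0,0,0,0.025,-1,0,0,0,0,0,0.009,-1,0,0,0,0,0,0.0025,-1,0,0,0,0,0,0,-1]
}}

```text
clock: 26.25
eef_pos: [551.8, -3.9, 5.1]
tool_rot: [-3.142, 0.001, -3.098]
force: [-0.2, -0.2, -0.4]
width: 85.5
gripper_force: 0.0
```

>>> {"api": "carry_out", "payload": {
  "deltas": [0,0,0,0,0,0,1,0,0,0,0,0,0,1,0,0,0,0,0,0,1,0,0,0,0,0,0,1,0,0,0,0,0,0,1,0,0,0,0,0,0,1]
}}

```text
clock: 27.0
eef_pos: [551.2, -3.8, 4.8]
tool_rot: [-3.141, 0.0, -3.098]
force: [-0.6, -0.2, 5.7]
width: 19.3
gripper_force: 58.9
```

>>> {"api": "carry_out", "payload": {
  "deltas": [0,0,0,0,0,-0.005,1,0,0,0,0,0,-0.02,1,0,0,-3.2,0,0,-0.03,1,0,0,-3.2,0,0,-0.025,1,0,0,0,0,0,0,1]
}}

```text
clock: 27.62
eef_pos: [552.6, -3.7, 86.1]
tool_rot: [-3.141, 0.004, -2.986]
force: [-0.4, 0.2, -0.9]
width: 19.1
gripper_force: 58.5
```

```bash
python3 - <<'E'
from h import *
print(delta([499.6,177.4,5.2],189))
E
```

```text
(array([0.02462695, 0.1871044 , 0.08075707]), array([-0.01490226,  0.22722761, -0.09892605]))
```

>>> {"api": "carry_out", "payload": {
  "deltas": [0,0,0,0.004,0.02,0,1,0,0,0,0.004,0.04,0,1,0,0,0,0.004,0.05,0,1,0,0,0,0.0045,0.04,0,1,0,0,0,0.004,0.027,0,1,0,0,0,0.004,0.01,0,1,0,0,0,0,0,0.03,1,0,0,0,0,0,0.02,1,0,0,0,0,0,0,1,0,0,0,0,0,0,1]
}}

```text
clock: 28.88
eef_pos: [498.3, 176.5, 34.6]
tool_rot: [-3.141, 0.0, -2.987]
force: [-0.4, -0.5, -0.1]
width: 19.3
gripper_force: 58.5
```

```bash
python3 - <<'E'
from h import *
print(delta([499.6,177.4,5.2],189))
E
```

```text
(array([-0.00142331,  0.00067091,  0.0293873 ]), array([-0.0182955 ,  0.01308492, -0.14982394]))
```

>>> {"api": "carry_out", "payload": {
  "deltas": [0,0,0,-0.001,0.0007,0.015,1,0,0,0,0,0,0.01,1,0,0,0,0,0,0.004,1,0,0,0,0,0,0,1,0,0,0,0,0,0,1,0,0,0,0,0,0,0,0,0,0,0,0,0,-1,0,0,0,0,0,0,-1,0,0,0,0,0,0,-1,0,0,0,0,0,0,-1]
}}

```text
clock: 30.12
eef_pos: [498.8, 178.1, 5.3]
tool_rot: [3.142, -0.0, -2.986]
force: [-0.0, 0.1, -1.2]
width: 85.5
gripper_force: 0.0
```

>>> {"api": "carry_out", "payload": {
  "deltas": [0,0,0,0,0,-0.03,-1,0,0,0,0,0,-0.05,-1,0,0,0,0,0,-0.05,-1,0,0,3.5,0,0,0,-1,0,0,3.5,0,0,0,-1,0,0,0,0,0,0,-1]
}}

```text
clock: 30.88
eef_pos: [498.7, 178.0, 135.5]
tool_rot: [-3.141, 0.0, -3.107]
force: [0.0, -0.7, 0.7]
width: 85.3
gripper_force: 0.0
```

```bash
python3 - <<'E'
from meas import *
c=ctrl.calibration("wrist"); im=ctrl.get_image("wrist")[:,:,::-1]; cv2.imwrite("pics/w11.png",im); np.save("w11.npy",c)
c,H,S,V=load("w11"); x,y=proj(c,[499,177,9]).astype(int); print(x,y)
b=(x-80,max(y-140,0),x+80,255)
m=cv2.morphologyEx(win((S<40)&(V>100),b),2,np.ones((3,3))); h=np.zeros_like(m)
cv2.fillPoly(h,[cv2.convexHull(max(cv2.findContours(m,0,1)[0],key=cv2.contourArea))],1); print("white",rect(c,h,4))
m=cv2.morphologyEx((h&(abs(H-18)<12)&(S>45)).astype(np.uint8),2,np.ones((3,3)));print("bone",rect(c,m,9),m.sum())
print(delta([513.3,-337,90],182))
E
```

```text
319 186
white [488.  175.2 176.8  70.9   8.9]
bone [492.  176.8 155.9  21.5   8.1] 3297
(array([ 0.00321709, -0.51523625,  0.04536451]), array([-0.00851694, -0.00851348, -0.01011154]))
```

>>> {"api": "carry_out", "payload": {
  "deltas": [0,0,0,0.0002,-0.0517,0,-1,0,0,0,0.0002,-0.0517,0,-1,0,0,0,0.0002,-0.0517,0,-1,0,0,0,0.0002,-0.0517,0,-1,0,0,0,0.0002,-0.0517,0,-1,0,0,0,0.0002,-0.0517,0,-1,0,0,0,0.0002,-0.0517,0,-1,0,0,0,0.0002,-0.0517,0,-1,0,0,0,0.0002,-0.0517,0,-1,0,0,0,0.0002,-0.0517,0,-1,0,0,0,0,0,0,-1,0,0,0,0,0,0,-1]
}}

```text
clock: 32.42
eef_pos: [513.8, -337.9, 134.7]
tool_rot: [3.14, -0.001, -3.108]
force: [0.1, 0.0, 0.7]
width: 85.2
gripper_force: 0.0
```

```bash
python3 - <<'E'
from meas import *
c=ctrl.calibration("wrist"); im=ctrl.get_image("wrist")[:,:,::-1]; cv2.imwrite("pics/w12.png",im); np.save("w12.npy",c)
c,H,S,V=load("w12"); x,y=proj(c,[514.5,-338.5,13]).astype(int); b=(x-28,y-42,x+28,y+42); print(x,y)
for n,q in(("cap",(V>170)&(S<40)),("sleeve",(abs(H-113)<15)&(S>100))):
    m=cv2.morphologyEx(win(q,b),2,np.ones((3,3))); print(n,rect(c,m,15),m.sum())
print(delta([514.5,-338.5,6.5],182))
E
```

```text
319 188
cap [ 504.  -340.3   19.6   16.6  -88.1] 437
sleeve [ 524.8 -342.4   21.2   11.     1.9] 279
(array([-0.00033795, -0.00170537,  0.12839928]), array([ 0.09815362, -0.02874371,  0.02993993]))
```

```bash
python3 - <<'E'
from meas import *
c,H,S,V=load("w12")
for r in range(150,230,3): print(r,[(H[r,x],S[r,x],V[r,x]) for x in (313,320)],ray(c,[(316,r)],17).round(0)[0])
E
```

```text
150 [(np.int64(150), np.int64(2), np.int64(140)), (np.int64(165), np.int64(4), np.int64(140))] [ 479. -343.]
153 [(np.int64(150), np.int64(2), np.int64(139)), (np.int64(165), np.int64(4), np.int64(140))] [ 481. -343.]
156 [(np.int64(0), np.int64(2), np.int64(139)), (np.int64(0), np.int64(2), np.int64(139))] [ 484. -343.]
159 [(np.int64(0), np.int64(2), np.int64(138)), (np.int64(15), np.int64(4), np.int64(138))] [ 486. -343.]
162 [(np.int64(15), np.int64(4), np.int64(139)), (np.int64(0), np.int64(4), np.int64(137))] [ 489. -343.]
165 [(np.int64(0), np.int64(0), np.int64(137)), (np.int64(0), np.int64(4), np.int64(137))] [ 492. -342.]
168 [(np.int64(26), np.int64(11), np.int64(162)), (np.int64(21), np.int64(11), np.int64(160))] [ 494. -342.]
171 [(np.int64(30), np.int64(1), np.int64(246)), (np.int64(30), np.int64(1), np.int64(245))] [ 497. -342.]
174 [(np.int64(30), np.int64(1), np.int64(247)), (np.int64(30), np.int64(1), np.int64(246))] [ 500. -342.]
177 [(np.int64(0), np.int64(1), np.int64(247)), (np.int64(30), np.int64(2), np.int64(246))] [ 502. -342.]
180 [(np.int64(0), np.int64(1),
[... 1133 characters left out ...]
p.int64(111), np.int64(101), np.int64(141))] [ 534. -341.]
213 [(np.int64(113), np.int64(29), np.int64(176)), (np.int64(110), np.int64(32), np.int64(174))] [ 537. -341.]
216 [(np.int64(15), np.int64(13), np.int64(120)), (np.int64(25), np.int64(14), np.int64(111))] [ 540. -341.]
219 [(np.int64(15), np.int64(14), np.int64(72)), (np.int64(12), np.int64(17), np.int64(74))] [ 543. -341.]
222 [(np.int64(20), np.int64(11), np.int64(71)), (np.int64(8), np.int64(10), np.int64(98))] [ 546. -341.]
225 [(np.int64(8), np.int64(14), np.int64(71)), (np.int64(0), np.int64(5), np.int64(95))] [ 549. -341.]
228 [(np.int64(8), np.int64(14), np.int64(71)), (np.int64(10), np.int64(8), np.int64(90))] [ 552. -341.]
```

>>> {"api": "carry_out", "payload": {
  "deltas": [0,0,0,-0.0015,-0.0015,0.04,-1,0,0,0,0,0,0.04,-1,0,0,0,0,0,0.03,-1,0,0,0,0,0,0.015,-1,0,0,0,0,0,0.003,-1,0,0,0,0,0,0,-1]
}}

```text
clock: 33.22
eef_pos: [516.5, -340.1, 8.2]
tool_rot: [-3.141, 0.001, -3.107]
force: [0.3, 0.4, -0.0]
width: 85.5
gripper_force: 0.0
```

>>> {"api": "carry_out", "payload": {
  "deltas": [0,0,0,0,0,0,1,0,0,0,0,0,0,1,0,0,0,0,0,0,1,0,0,0,0,0,0,1,0,0,0,0,0,0,1,0,0,0,0,0,0,1]
}}

```text
clock: 33.98
eef_pos: [515.9, -340.4, 7.8]
tool_rot: [-3.141, 0.001, -3.108]
force: [-0.7, 0.2, 5.4]
width: 17.7
gripper_force: 59.3
```

>>> {"api": "carry_out", "payload": {
  "deltas": [0,0,0,0,0,-0.01,1,0,0,0,0,0,-0.03,1,0,0,-2.6,0,0,-0.04,1,0,0,-2.6,0,0,-0.03,1,0,0,0,0,0,0,1]
}}

```text
clock: 34.6
eef_pos: [517.2, -341.1, 120.1]
tool_rot: [-3.138, 0.004, -3.018]
force: [0.5, 1.0, 0.1]
width: 18.0
gripper_force: 58.7
```

```bash
python3 - <<'E'
from h import *
print(delta([539.8,-3.3,7],187.3))
E
```

```text
(array([-0.06369487,  0.33280601,  0.11231904]), array([-0.18284603,  0.24265689, -0.19551502]))
```

>>> {"api": "carry_out", "payload": {
  "deltas": [0,0,0,-0.008,0.025,0,1,0,0,0,-0.008,0.045,0,1,0,0,0,-0.008,0.05,0,1,0,0,0,-0.008,0.055,0,1,0,0,0,-0.008,0.055,0,1,0,0,0,-0.008,0.045,0,1,0,0,0,-0.008,0.035,0,1,0,0,0,-0.0077,0.0228,0,1,0,0,0,0,0,0.05,1,0,0,0,0,0,0.035,1,0,0,0,0,0,0,1,0,0,0,0,0,0,1]
}}

```text
clock: 36.1
eef_pos: [537.9, -2.1, 32.8]
tool_rot: [-3.142, 0.0, -3.018]
force: [0.4, 1.1, -0.5]
width: 18.0
gripper_force: 58.8
```

```bash
python3 - <<'E'
from h import *
print(delta([539.8,-3.3,8.2],187.3))
E
```

```text
(array([-0.0017196 , -0.00145837,  0.02457224]), array([-0.00094208,  0.02013044, -0.19822829]))
```

Lower, release, lift, then retreat to a high view.

>>> {"api": "carry_out", "payload": {
  "deltas": [0,0,0,-0.0017,-0.0013,0.012,1,0,0,0,0,0,0.009,1,0,0,0,0,0,0.0035,1,0,0,0,0,0,0,1,0,0,0,0,0,0,1,0,0,0,0,0,0,0,0,0,0,0,0,0,-1,0,0,0,0,0,0,-1,0,0,0,0,0,0,-1,0,0,0,0,0,0,-1]
}}

```text
clock: 37.35
eef_pos: [539.5, -3.1, 7.8]
tool_rot: [-3.142, 0.0, -3.017]
force: [-0.8, 0.5, -0.3]
width: 85.5
gripper_force: 0.0
```

>>> {"api": "carry_out", "payload": {
  "deltas": [0,0,0,0,0,-0.03,-1,0,0,0,0,0,-0.05,-1,0,0,0,0,0,-0.05,-1,0,0,3.6,0,0,-0.05,-1,0,0,3.6,0,0,-0.05,-1,0,0,0,0.04,0.04,0,-1,0,0,0,0.04,0.05,0,-1,0,0,0,0.02,0.05,0,-1,0,0,0,0,0,0,-1,0,0,0,0,0,0,-1]
}}

```text
clock: 38.6
eef_pos: [440.8, 135.3, 237.9]
tool_rot: [-3.141, 0.0, 3.14]
force: [1.2, -0.0, -0.2]
width: 85.5
gripper_force: 0.0
```

```bash
python3 - <<'E'
from meas import *
s=ctrl.read_state();print(s["eef_pos"])
c=ctrl.calibration("wrist"); im=ctrl.get_image("wrist")[:,:,::-1]; cv2.imwrite("pics/w13.png",im); np.save("w13.npy",c)
E
```

```text
[440.84486229 135.31294129 237.85847508]
```

View pics/w13.png

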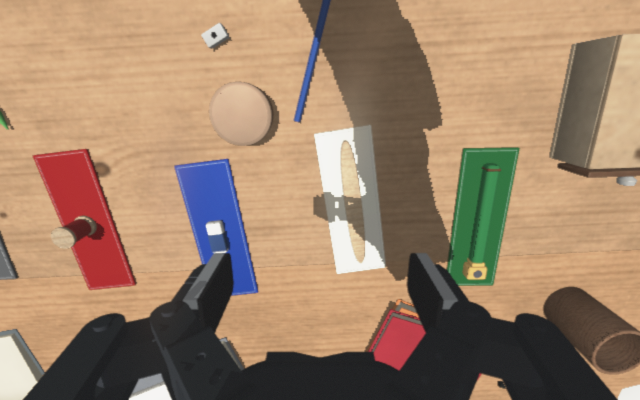

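All four items are on their mats: eraser (217,237) on blue, reel (75,232) standing on red, bone (345,140)–(361,263) on white, tamper (490,165)–(477,279) on green. The tin is at (242,113). Checking offsets numerically.

```bash
python3 - <<'E'
from meas import *
c,H,S,V=load("w13"); op=lambda m:cv2.morphologyEx(m,2,np.ones((3,3)))
m=op(win((S<45)&(V>90),(305,118,395,278))); h=np.zeros_like(m)
cv2.fillPoly(h,[cv2.convexHull(max(cv2.findContours(m,0,1)[0],key=cv2.contourArea))],1); print("white",rect(c,h,4))
print("bone ends",ray(c,[(345,140),(361,263)],9), "bone",rect(c,op(win((abs(H-18)<12)&(S>50),(335,136,370,267))),9))
print("blue",rect(c,win((abs(H-115)<10)&(S>110),(170,150,262,300),25),4))
print("eraser cap",rect(c,op(win((V>170)&(S<40),(200,215,235,260))),15),"sleeve near/far",ray(c,[(217,223),(219,251)],17))
print("green",rect(c,win((abs(H-68)<14)&(S>90),(440,140,525,290),25),4),"tamper tail,head",ray(c,[(492,165),(477,278)],16))
print("tin",rect(c,op(win((abs(H-14)<6)&(S<85)&(V>150),(205,75,275,150))),27))
t=ctrl.calibration("top"); cv2.imwrite("t.png",ctrl.get_image("top")[:,:,::-1])
E
```

```text
white [499.2 176.8 200.5  71.3   8.9]
bone ends [[413.38821398 164.9445377 ]
 [582.81133956 191.31968046]] bone [497.2 177.3 167.3  20.9   8.3]
blue [539.4  -2.1 197.5  68.3   7.2]
eraser cap [527.4  -4.6  18.9  17.3 -83.7] sleeve near/far [[ 5.18924469e+02  1.37121030e+00]
 [ 5.59620331e+02 -3.26266136e-01]]
green [521.6 346.8 195.1  68.4   0.8] tamper tail,head [[442.80182114 344.01379294]
 [602.29202538 351.50653704]]
tin [381.6  44.6  68.5  67.3  89.9]
```

```bash
python3 -c "
from cell import ctrl
print(ctrl.finish_job())"
```

```text
the job is handed in; nothing more can be done
None
```

The job is handed in at about 39 s: the eraser on blue, the reel standing on red, the bone on white and the tamper on green each measured within about 2 mm of their mat's middle, with the bone and tamper lying along their mats and the tin not moved.

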